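Seat the plaster mould and snap its toggle clamp shut

ROBOT

A 7-joint arm with a two-finger parallel gripper is mounted at the origin on the work surface. World frame = base frame: x ahead of the robot, y to its left, z up, the work surface at z = 0. Lengths are in m, angles in rad, forces in N, time in s.
With the tool pointing down it reaches from about 0.35 to 0.9 m from the base axis. Payload 19.9 kg.
Tool frame: the origin (TCP) lies midway between the tips of the shut fingers; the grasp point (between the pads) lies 19 mm behind it (robot.pinch_z is the distance from the TCP to the grasp point, in m); z points along the fingers, y is the direction in which the jaws open and shut (so a half turn about z gives the same grasp; the last joint's range is limited). The gripper opens to 85 mm and grips with 20 to 120 N. Pads are 22 mm wide; open, the fingers measure 114 mm over their backs; the gripper's body (76 mm by 85 mm) begins 54 mm behind the grasp point. The pads swing forward as they close: fully open they stand 13 mm farther back than shut.
Start: joints at [1.137, 0.417, -0.01, 1.614, 0.005, 1.111, -0.053], TCP at [0.239, -0.578, 0.231] pointing down, gripper open.
Joint ranges: [-2.81, 2.81], [-0.39, 2.02], [-1.27, 1.25], [0.06, 2.57], [-1.19, 4.33], [0.19, 2], [-2.82, 2.82]. Speed limits (rad/s): [1.89, 1.89, 2.39, 2.39, 3.01, 3.01, 3.01].

INTERFACE

Orientations are given as a unit quaternion [w, x, y, z].
In Python, from bench import robot gives the robot as it stands.
- The arm moves only by the tool jog_arm, never from a script. Its argument "steps" is a list of rows, each an object of numbers: "rx", "ry", "rz": the turn, a rotation vector about the tool's x, y, z each as a share of 360 degrees, from -1 to 1; "dx", "dy", "dz": the shift along the tool's x, y, z each as a share of 1 m, from -1 to 1; "fingers": the finger opening in mm, from 0 to 85.4. A call has exactly 10 rows; each row shifts and turns the commanded pose from where the row before left it, along the tool's axes as they then stand; what a row does not reach is not made up. A row lasts 1/12 s, in which the tool goes at most 41.7 mm and 7.16 degrees, less where a joint would pass 70% of its speed; a pose out of reach is approached as far as the arm can. A call with a number of a shift or a turn outside -1 to 1 is refused whole. A call with a gripper value outside its range is refused whole. The fingers move at their own pace and stop on an object; "grip_force" is the grip in N (left out, the last holds). Time passes only in rows, so rows that do not move let the fingers close, or fill a call up. It gives the time, the measured TCP pose, the force and the opening at its end, in the units of the state.
- robot.get_obs(): the state, without advancing time (a new reading comes with each control period).
- robot.grab_frame(name): name is "scene" or "top" or "wrist"; returns the picture (480x640x3 uint8, red, green, blue); there is no depth.
- robot.camera_params(name): a dict with "intrinsics" (3x3 intrinsics, pixels), "extrinsics" (4x4, takes a point from world to camera coordinates). Camera axes: x right, y down, z forward; pixel columns grow to the right and rows downward; lengths in m; the calibration is good to about 2 mm. A picture is of the moment at which its call begins: read the wrist's pose just before it. camera_params takes no time and is no camera call; for the wrist camera it gives the pose at the moment of the call.
- robot.job_done(): hands the job in, once; it reports no verdict.
Trained networks look in the newest picture that a camera, given by its name, has taken for a name from the list of things; names that differ only in an ending like _2 or _b are one class to them, and where a whole thing is asked for, a point or a joint stands for the part that bears it (a point fixed in the world has none). Each returns a list of dicts, best first, with "conf" (0 to 1); they miss things now and then, are a little off and sometimes report something else, mostly with a low value. They report only what shows in the picture. A call takes as long as a camera call. They do not tell look-alikes from the thing itself.
- robot.look_for(camera, name): "xyz" ([x, y, z] in m, in the coordinates of the camera as it stood for that picture, good to about 4 mm: the middle of the surface that is visible of it).
The state is a dict: "clock": time; "q": joint angles; "joint_vel": joint speeds; "joint_torque": joint torques, N m; "eef_pos": TCP position; "tool_rot": TCP orientation; "wrist_force": force on the tool from outside, world axes, zero at the start; "moment": the same for the moment, N m; "grip_width": opening from 0.0 (shut) to 1.0 (fully open).
Only numpy, scipy, OpenCV 4.12 (cv2) and the standard library are available. Lean on these libraries where they do the work, as an engineer would, in place of code of your own. Each camera call takes 0.05 s, during which the arm holds its last target.

TASK

With the fingers, push the white plaster mould along its channel on the plywood jig until it sits fully home against the end stop; then push the toggle clamp's red handle over, past its dead point, until it snaps into lock with the pad pressing on the mould. Do not lift the mould, work the clamp by its handle and not by its steel arm, and leave the cup, the jar and the wooden roller where they are.

Things in the scene. Friction and masses are not known exactly. Their poses are not given: they have to be found in the camera images.
- jig: Fixed plywood board 290 x 250 mm, 20 mm thick, flat on the work surface; origin on its underside, z up. In its own frame it spans x -155 to +135, y -100 to +150 mm. +x runs from the clamp towards the mould; the mould slides home along -y. The clamp's steel stand covers x -143 to -57, y -28 to +28 mm, up to 126 mm above the work surface
- stop (a point): Middle of the top edge of the wooden end stop's face, 32 mm above the board, at (50, -60, 52) mm in the jig's frame; axes as the jig's. The channel before it runs along the jig's y to y = +130 mm, open at that end, between two wooden rails 14 mm high above the board, 12 mm thick, with inner faces 96 mm apart (x = 2 and 98 mm)
- home (a point): Point on the board's top (20 mm above the work surface) in the channel where the mould's origin lies when the mould is fully home against the stop; axes as the jig's; at (50, 0, 20) mm in the jig's frame
- mould: Loose white plaster casting mould, a block 92 (x) by 120 (y) by 55 mm high, 0.5 to 0.85 kg, on the board in the channel, 2 mm play each side. Origin: centre of its underside; axes as the jig's. It starts 30 to 55 mm short of home, towards the jig's +y; push it by its +y face, 60 mm from its origin, along the jig's -y. Sliding takes about 3 to 10 N
- clamp_handle (a joint): Angle of the clamp's handle, rad: 0 = open, leaning 0.9 rad back from upright towards the jig's -x; grows as it swings up and over towards +x; 1.05 = locked, 0.15 rad past upright. A spring drives it back to 0 before the dead point at 0.75 and into lock beyond it. Pushed level at its end it takes about 10 N up to mid-swing, none at the dead point. The arm follows it down
- handle_pivot (a point): Axis of the handle's hinge, which runs along the jig's y; fixed at (-95, 0, 125) mm in the jig's frame
- handle_end (a point): Centre of the thick end of the handle's red grip, on the handle's line 120 mm from the pivot; the grip is round, 26 mm across here, tapering to 20 mm at 45 mm from the pivot, and ends 13 mm beyond this point. When open it is 200 mm above the work surface. Push it from its jig -x side
- clamp_arm: Steel arm of the clamp, 16 mm wide bar reaching 120 mm from its hinge to the pad, origin at its hinge at (-70, 0, 105) mm in the jig's frame. It stands 1.3 rad up from level at the start, moves with the handle, and lies level over the channel when locked. Not to be pushed by hand
- pad (a point): Underside centre of the arm's black rubber pad (26 mm across), which lands on the middle of the mould's top
- cup: Loose blue ceramic cup, 72 mm across, 85 mm high, standing beside the jig's +x edge; origin under its centre. Leave alone
- jar: Loose jar with a white lid, 64 mm across, 85 mm high, standing beside the jig's +x edge; origin under its centre. Leave alone
- roller: Loose small wooden roller lying on the table beyond the stop end of the jig, 170 mm long, 30 mm thick; origin under its middle. Leave alone
There are look-alikes about, which are no part of the job. What is shaped like the mould but turquoise or yellow is not meant.

How it is judged:
By the outcome, as a careful person would: the job done as asked, in the order asked, and still so for the second after the job is handed in, with the robot touching nothing.
It also fails if it takes over 51 s, if anything falls off the work surface, if the arm or the gripper's body presses on something with over 40 N, if the wrist force passes 120 N, or if a joint passes its speed limit or range.

## Working session

There is one attempt and no reset: what is moved stays moved. The work goes in short steps, Python scripts to look and compute and a tool call to move; the robot and the scene stay as the last step left them, time stands still between calls to the robot, and variables do not carry over. Pictures are saved under pics/ and viewed, and the job is handed in when it is done.

Besides the shell and the picture viewer there is one more tool, called after "Request:" by a JSON object that holds its "fn" and its "kwargs", one argument or row to a line. jog_arm: Moves the arm, as the interface text tells. Its arguments: {"type":"object","properties":{"steps":{"type":"array","items":{"type":"object","properties":{"rx":{"type":"number","minimum":-1,"maximum":1},"ry":{"type":"number","minimum":-1,"maximum":1},"rz":{"type":"number","minimum":-1,"maximum":1},"dx":{"type":"number","minimum":-1,"maximum":1},"dy":{"type":"number","minimum":-1,"maximum":1},"dz":{"type":"number","minimum":-1,"maximum":1},"fingers":{"type":"number"}}}},"grip_force":{"type":"number"}},"required":["steps"]}

```bash
mkdir -p pics; cat > h.py <<'E'
from bench import robot
import numpy as np, cv2
from scipy.spatial.transform import Rotation as R
def snap(cam,fn):
    im=robot.grab_frame(cam); cv2.imwrite('pics/'+fn,cv2.cvtColor(im,cv2.COLOR_RGB2BGR)); return im
def cw(cam,p):
    T=np.array(robot.camera_params(cam)['extrinsics']); return (np.linalg.inv(T)@np.r_[p,1])[:3]
def proj(cam,P):
    c=robot.camera_params(cam);p=np.array(c['extrinsics'])@np.r_[P,1];u=np.array(c['intrinsics'])@p[:3];return u[:2]/u[2]
def onz(cam,uv,z):
    c=robot.camera_params(cam);T=np.linalg.inv(np.array(c['extrinsics']));d=T[:3,:3]@np.linalg.inv(np.array(c['intrinsics']))@np.r_[uv,1]
    o=T[:3,3];return o+d*(z-o[2])/d[2]
E
python3 - <<'E'
from h import *
print(robot.get_obs())
for c in ['scene','top']:
    snap(c,c+'0.png')
    for n in ['mould','clamp_handle','clamp_arm','jig','cup','jar','roller','pad']:
        for d in robot.look_for(c,n)[:3]: 
            w=cw(c,d['xyz']);print(c,n,round(d['conf'],2),w.round(3),proj(c,w).round())
E
```

```text
{'clock': 0.0, 'q': array([ 1.13747493,  0.41798289, -0.01033258,  1.61421682,  0.00472085,
        1.11069871, -0.05298473]), 'joint_vel': array([-9.91188880e-04, -1.26246355e-03,  1.91952683e-03,  2.09944009e-03,
        1.15722435e-03, -7.02615837e-06, -1.05323412e-05]), 'joint_torque': array([-1.74107801e-03, -8.64464593e+01,  6.78044837e-01, -4.34918904e+01,
        1.90988474e-02,  7.40419608e-03,  2.40805673e-05]), 'eef_pos': array([ 0.23852862, -0.57729155,  0.23063665]), 'tool_rot': array([-6.16968125e-04,  9.80864758e-01,  1.94689278e-01, -1.73915808e-04]), 'wrist_force': array([0.03265424, 0.29063853, 0.84330919]), 'moment': array([-2.53110424e-05,  1.45712561e-02,  2.27616170e-02]), 'grip_width': 1.0013317376307092}
scene mould 0.93 [0.371 0.389 0.055] [465. 242.]
scene mould 0.91 [0.36  0.132 0.054] [355. 219.]
scene mould 0.71 [0.576 0.158 0.072] [343. 278.]
scene clamp_handle 0.6 [ 0.599 -0.041  0.17 ] [243. 230.]
scene clamp_handle 0.35 [0.757 0.096 0.028] [284. 355.]
scene clamp_handle 0.23 [0.613 0.06  0.024] [292. 296.]
scene clamp_arm 0.85 [0.605 0.057 0.212] [287. 224.]
scene jig 0.96 [0.614 0.065 0.022] [294. 298.]
scene cup 0.9 [0.642 0.307 0.056] [410. 324.]
scene jar 0.75 [0.531 0.303 0.073] [417. 277.]
scene jar 0.44 [0.617 0.061 0.022] [292. 299.]
scene roller 0.82 [0.756 0.092 0.024] [283. 355.]
scene pad 0.82 [0.599 0.06  0.211] [290. 223.]
top mould 0.73 [0.544 0.152 0.073] [298. 243.]
top mould 0.73 [0.329 0.129 0.058] [311. 357.]
top mould 0.63 [0.336 0.385 0.055] [175. 354.]
top clamp_handle 0.7 [ 0.588 -0.042  0.176] [407. 208.]
top clamp_arm 0.74 [0.59  0.064 0.219] [348. 202.]
top jig 0.82 [0.572 0.066 0.015] [341. 234.]
top cup 0.95 [0.635 0.312 0.045] [218. 202.]
top jar 0.79 [0.505 0.301 0.088] [219. 263.]
top roller 0.82 [0.741 0.096 0.023] [326. 154.]
top roller 0.66 [0.575 0.06  0.019] [344. 233.]
top pad 0.69 [0.588 0.062 0.218] [350. 203.]
```

View pics/scene0.png

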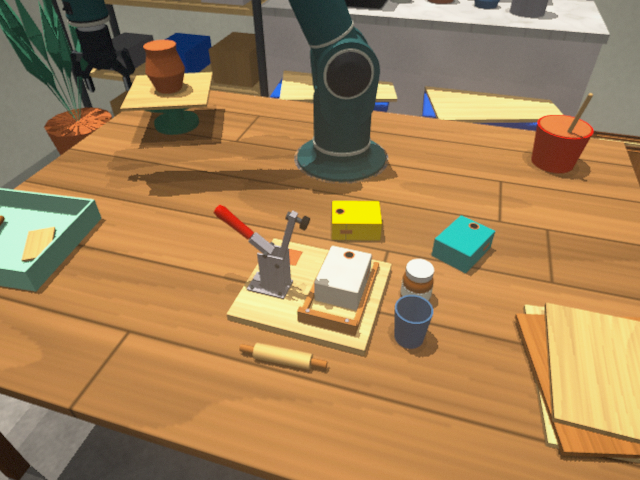

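View pics/top0.png

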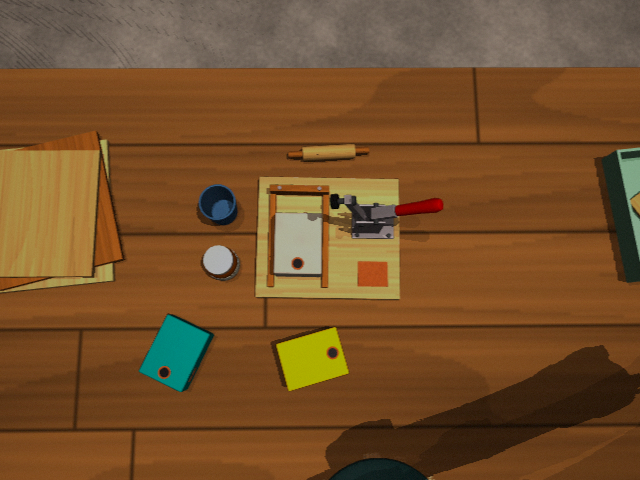

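```bash
python3 -c "
import cv2
a=cv2.imread('pics/top0.png');cv2.imwrite('pics/topc.png',cv2.resize(a[130:330,220:440],None,fx=3,fy=3,interpolation=cv2.INTER_CUBIC)[:600])"
```

```text
(no output)
```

View pics/topc.png

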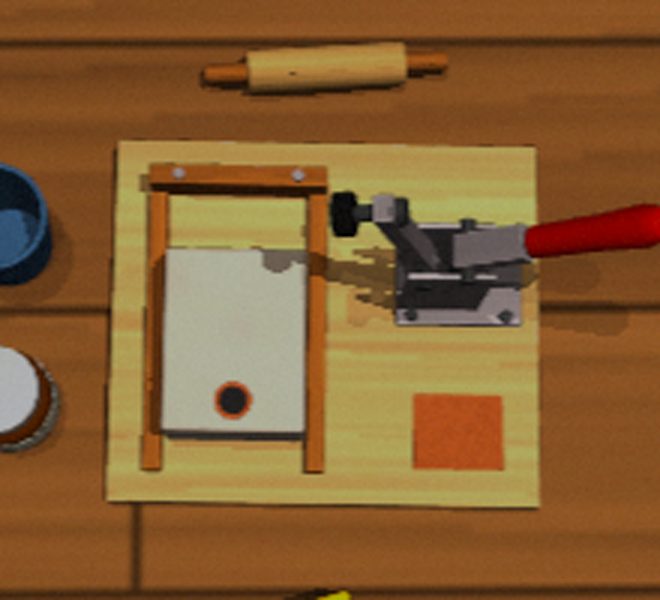

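The white mould is in the jig channel at top px (298,243). Turquoise (176,353) and yellow (312,357) are look-alikes lying outside the jig. The crop confirms the white block between the rails, short of the stop, and the clamp open with its red handle to image right. Next I fit the jig pose.

```bash
cat >> h.py <<'E'
from scipy.optimize import least_squares
def J(pose,p):
    x,y,t=pose;p=np.array(p,float)/1000;c,s=np.cos(t),np.sin(t)
    return np.array([x+c*p[0]-s*p[1],y+s*p[0]+c*p[1],p[2]])
E
python3 - <<'E'
from h import *
k=lambda u,v:(220+u/3-.33,130+v/3-.33)
obs=[('top',k(118,142),(135,-100,20)),('top',k(537,147),(-155,-100,20)),('top',k(538,507),(-155,150,20)),('top',k(106,501),(135,150,20)),
('scene',(230,315),(-155,-100,20)),('scene',(363,347),(135,-100,20)),('scene',(391,262),(135,150,20))]
for use in (['top'],['scene'],['top','scene']):
    o=[a for a in obs if a[0] in use]
    f=lambda q:np.concatenate([proj(c,J(q,P))-uv for c,uv,P in o])
    r=least_squares(f,[.58,.06,1.57]);print(use,r.x.round(4),r.fun.round(1))
q=r.x
for n,P in dict(home=(50,0,20),pivot=(-95,0,125),hend=(-95-120*np.sin(.9),0,125+120*np.cos(.9)),pushface0=(50,100,50)).items():
    w=J(q,P);print(n,w.round(4),proj('top',w).round(),proj('scene',w).round())
# mould top face corners in top crop, z=75mm
t=q[2]
for uv in [(166,248),(305,250),(304,432),(161,430)]:
    w=onz('top',k(*uv),.075); d=w[:2]-q[:2];c,s=np.cos(t),np.sin(t)
    print('mould corner jig mm',(1000*np.array([c*d[0]+s*d[1],-s*d[0]+c*d[1]])).round(1))
print(R.from_quat(np.roll(robot.get_obs()['tool_rot'],-1)).as_matrix().round(3))
E
```

```text
['top'] [0.5921 0.1018 1.5485] [-0.3 -0.9 -0.2 -0.2  0.9  0.6 -0.4  0.4]
['scene'] [0.5922 0.1018 1.5614] [-3.4 -1.8  2.8  1.2  0.4 -0.8]
['top', 'scene'] [0.592  0.1019 1.5525] [-0.6 -0.6 -0.5 -0.4  1.1  0.3 -0.2  0.7 -3.4 -2.4  2.3  1.5  0.9 -0.3]
home [0.593  0.1519 0.02  ] [299. 224.] [337. 300.]
pivot [0.5903 0.0069 0.125 ] [375. 214.] [269. 249.]
hend [ 0.5886 -0.087   0.1996] [435. 205.] [222. 211.]
pushface0 [0.493  0.1537 0.05  ] [298. 271.] [350. 259.]
mould corner jig mm [ 95.  -11.6]
mould corner jig mm [  4.8 -11.4]
mould corner jig mm [  4.4 107.4]
mould corner jig mm [ 95.4 107.1]
[[ 0.924  0.382 -0.   ]
 [ 0.382 -0.924  0.   ]
 [-0.    -0.    -1.   ]]
```

```bash
python3 - <<'E'
from h import *
for uv in [(335,327),(348,372),(274,343)]: print(onz('top',uv,.055).round(3))
E
```

```text
[0.384 0.082 0.055]
[0.3   0.059 0.055]
[0.355 0.199 0.055]
```

Request:
{"fn": "jog_arm", "kwargs": {
  "steps": [
    {"rz": 0.0165, "fingers": 40},
    {"rz": 0.0165, "fingers": 40},
    {"rz": 0.0165, "fingers": 40},
    {"rz": 0.0165, "fingers": 40},
    {"dx": 0.01, "dy": -0.04},
    {"dx": 0.01, "dy": -0.04},
    {"dx": 0.01, "dy": -0.04},
    {"dx": 0.01, "dy": -0.04},
    {"dx": 0.01, "dy": -0.04},
    {"dx": 0.01, "dy": -0.04}
  ]
}}

```text
invalid input
```

Request:
{"fn": "jog_arm", "kwargs": {
  "steps": [
    {"dx": 0, "dy": 0, "dz": 0, "rx": 0, "ry": 0, "rz": 0.0165, "fingers": 40},
    {"dx": 0, "dy": 0, "dz": 0, "rx": 0, "ry": 0, "rz": 0.0165, "fingers": 40},
    {"dx": 0, "dy": 0, "dz": 0, "rx": 0, "ry": 0, "rz": 0.0165, "fingers": 40},
    {"dx": 0, "dy": 0, "dz": 0, "rx": 0, "ry": 0, "rz": 0.0165, "fingers": 40},
    {"dx": 0.01, "dy": -0.04, "dz": 0, "rx": 0, "ry": 0, "rz": 0, "fingers": 40},
    {"dx": 0.01, "dy": -0.04, "dz": 0, "rx": 0, "ry": 0, "rz": 0, "fingers": 40},
    {"dx": 0.01, "dy": -0.04, "dz": 0, "rx": 0, "ry": 0, "rz": 0, "fingers": 40},
    {"dx": 0.01, "dy": -0.04, "dz": 0, "rx": 0, "ry": 0, "rz": 0, "fingers": 40},
    {"dx": 0.01, "dy": -0.04, "dz": 0, "rx": 0, "ry": 0, "rz": 0, "fingers": 40},
    {"dx": 0.01, "dy": -0.04, "dz": 0, "rx": 0, "ry": 0, "rz": 0, "fingers": 40}
  ]
}}

```text
clock: 1.73
eef_pos: [0.3042, -0.3372, 0.2314]
tool_rot: [0.0, 1.0, -0.011, 0.0]
wrist_force: [0.8, -0.3, 0.7]
grip_width: 0.472
```

Request:
{"fn": "jog_arm", "kwargs": {
  "steps": [
    {"dx": 0.012, "dy": -0.0395, "dz": 0, "rx": 0, "ry": 0, "rz": 0, "fingers": 40},
    {"dx": 0.012, "dy": -0.0395, "dz": 0, "rx": 0, "ry": 0, "rz": 0, "fingers": 40},
    {"dx": 0.012, "dy": -0.0395, "dz": 0, "rx": 0, "ry": 0, "rz": 0, "fingers": 40},
    {"dx": 0.012, "dy": -0.0395, "dz": 0, "rx": 0, "ry": 0, "rz": 0, "fingers": 40},
    {"dx": 0.012, "dy": -0.0395, "dz": 0, "rx": 0, "ry": 0, "rz": 0, "fingers": 40},
    {"dx": 0.012, "dy": -0.0395, "dz": 0, "rx": 0, "ry": 0, "rz": 0, "fingers": 40},
    {"dx": 0.012, "dy": -0.0395, "dz": 0, "rx": 0, "ry": 0, "rz": 0, "fingers": 40},
    {"dx": 0.012, "dy": -0.0395, "dz": 0, "rx": 0, "ry": 0, "rz": 0, "fingers": 40},
    {"dx": 0.012, "dy": -0.0395, "dz": 0, "rx": 0, "ry": 0, "rz": 0, "fingers": 40},
    {"dx": 0.012, "dy": -0.0395, "dz": 0, "rx": 0, "ry": 0, "rz": 0, "fingers": 40}
  ]
}}

```text
clock: 2.57
eef_pos: [0.4334, 0.0551, 0.2317]
tool_rot: [0.0, 1.0, -0.012, 0.001]
wrist_force: [1.0, -0.9, 0.9]
grip_width: 0.467
```

Request:
{"fn": "jog_arm", "kwargs": {
  "steps": [
    {"dx": 0.007, "dy": -0.0335, "dz": 0, "rx": 0, "ry": 0, "rz": 0, "fingers": 40},
    {"dx": 0.007, "dy": -0.0335, "dz": 0, "rx": 0, "ry": 0, "rz": 0, "fingers": 40},
    {"dx": 0.008, "dy": -0.0335, "dz": 0, "rx": 0, "ry": 0, "rz": 0, "fingers": 40},
    {"dx": 0, "dy": 0, "dz": 0, "rx": 0, "ry": 0, "rz": 0, "fingers": 40},
    {"dx": 0, "dy": 0, "dz": 0.03, "rx": 0, "ry": 0, "rz": 0, "fingers": 40},
    {"dx": 0, "dy": 0, "dz": 0.03, "rx": 0, "ry": 0, "rz": 0, "fingers": 40},
    {"dx": 0, "dy": 0, "dz": 0.03, "rx": 0, "ry": 0, "rz": 0, "fingers": 40},
    {"dx": 0, "dy": 0, "dz": 0.03, "rx": 0, "ry": 0, "rz": 0, "fingers": 40},
    {"dx": 0, "dy": 0, "dz": 0.03, "rx": 0, "ry": 0, "rz": 0, "fingers": 40},
    {"dx": 0, "dy": 0, "dz": 0.02, "rx": 0, "ry": 0, "rz": 0, "fingers": 40}
  ]
}}

```text
clock: 3.4
eef_pos: [0.4566, 0.1527, 0.059]
tool_rot: [0.0, 1.0, -0.011, -0.001]
wrist_force: [0.7, -0.5, 0.1]
grip_width: 0.467
```

```bash
python3 - <<'E'
from h import *
a=snap('scene','s1.png');b=snap('top','t1.png')
o=np.hstack([cv2.resize(a[180:380,200:440],(480,400)),cv2.resize(b[140:340,220:380],(320,400))])
cv2.imwrite('pics/c1.png',o[...,::-1])
E
```

```text
(no output)
```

View pics/c1.png

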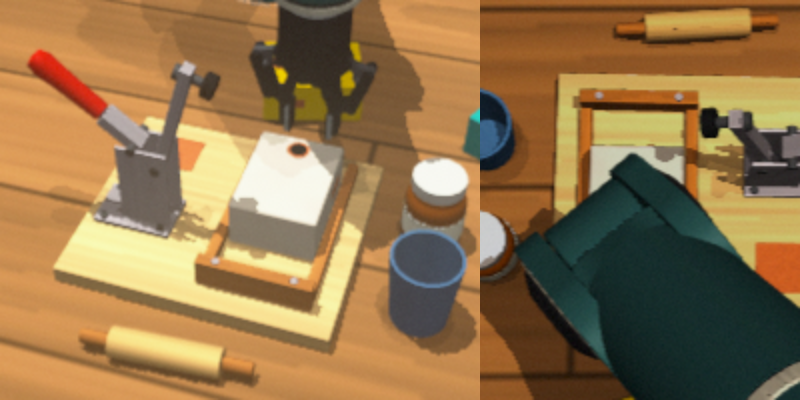

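The fingers (scene crop px ~(310,125)) are behind the mould's near face, clear of the yellow block. Next: lower a little and push slowly.

Request:
{"fn": "jog_arm", "kwargs": {
  "steps": [
    {"dx": 0, "dy": -0.002, "dz": 0.012, "rx": 0, "ry": 0, "rz": 0, "fingers": 40},
    {"dx": 0, "dy": 0, "dz": 0, "rx": 0, "ry": 0, "rz": 0, "fingers": 40},
    {"dx": 0.005, "dy": 0, "dz": 0, "rx": 0, "ry": 0, "rz": 0, "fingers": 40},
    {"dx": 0.005, "dy": 0, "dz": 0, "rx": 0, "ry": 0, "rz": 0, "fingers": 40},
    {"dx": 0.004, "dy": 0, "dz": 0, "rx": 0, "ry": 0, "rz": 0, "fingers": 40},
    {"dx": 0.004, "dy": 0, "dz": 0, "rx": 0, "ry": 0, "rz": 0, "fingers": 40},
    {"dx": 0.004, "dy": 0, "dz": 0, "rx": 0, "ry": 0, "rz": 0, "fingers": 40},
    {"dx": 0.004, "dy": 0, "dz": 0, "rx": 0, "ry": 0, "rz": 0, "fingers": 40},
    {"dx": 0.004, "dy": 0, "dz": 0, "rx": 0, "ry": 0, "rz": 0, "fingers": 40},
    {"dx": 0.004, "dy": 0, "dz": 0, "rx": 0, "ry": 0, "rz": 0, "fingers": 40}
  ]
}}

```text
clock: 4.33
eef_pos: [0.4907, 0.1543, 0.0494]
tool_rot: [0.0, 1.0, -0.011, -0.001]
wrist_force: [-10.3, -0.2, 9.0]
grip_width: 0.468
```

Request:
{"fn": "jog_arm", "kwargs": {
  "steps": [
    {"dx": 0.004, "dy": 0, "dz": 0, "rx": 0, "ry": 0, "rz": 0, "fingers": 40},
    {"dx": 0.004, "dy": 0, "dz": 0, "rx": 0, "ry": 0, "rz": 0, "fingers": 40},
    {"dx": 0.004, "dy": 0, "dz": 0, "rx": 0, "ry": 0, "rz": 0, "fingers": 40},
    {"dx": 0.003, "dy": 0, "dz": 0, "rx": 0, "ry": 0, "rz": 0, "fingers": 40},
    {"dx": 0.002, "dy": 0, "dz": 0, "rx": 0, "ry": 0, "rz": 0, "fingers": 40},
    {"dx": 0.002, "dy": 0, "dz": 0, "rx": 0, "ry": 0, "rz": 0, "fingers": 40},
    {"dx": 0.002, "dy": 0, "dz": 0, "rx": 0, "ry": 0, "rz": 0, "fingers": 40},
    {"dx": 0.001, "dy": 0, "dz": 0, "rx": 0, "ry": 0, "rz": 0, "fingers": 40},
    {"dx": 0.001, "dy": 0, "dz": 0, "rx": 0, "ry": 0, "rz": 0, "fingers": 40},
    {"dx": 0, "dy": 0, "dz": 0, "rx": 0, "ry": 0, "rz": 0, "fingers": 40}
  ]
}}

```text
clock: 5.17
eef_pos: [0.5138, 0.1538, 0.0494]
tool_rot: [0.0, 1.0, -0.011, -0.001]
wrist_force: [-7.8, 0.2, 6.4]
grip_width: 0.471
```

```bash
python3 - <<'E'
from h import *
a=snap('scene','s2.png')
cv2.imwrite('pics/c2.png',cv2.resize(a[230:350,270:430],(800,600),interpolation=cv2.INTER_CUBIC)[...,::-1])
E
```

```text
(no output)
```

View pics/c2.png

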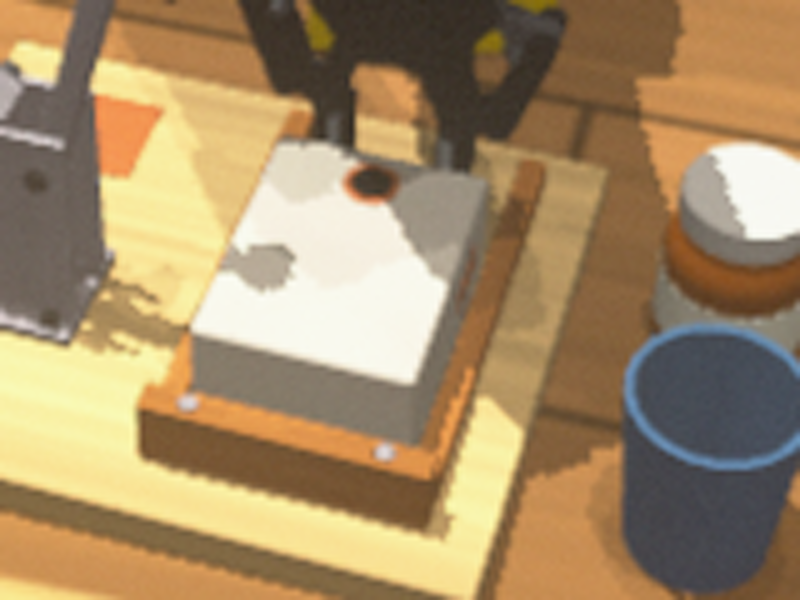

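Mould top face front edge (crop (190,335)–(415,385)) is now close to the stop. It keeps sliding at 8 N, so not home yet; continuing in small steps until the force rises.

Request:
{"fn": "jog_arm", "kwargs": {
  "steps": [
    {"dx": 0.001, "dy": 0, "dz": 0, "rx": 0, "ry": 0, "rz": 0, "fingers": 40},
    {"dx": 0.001, "dy": 0, "dz": 0, "rx": 0, "ry": 0, "rz": 0, "fingers": 40},
    {"dx": 0.001, "dy": 0, "dz": 0, "rx": 0, "ry": 0, "rz": 0, "fingers": 40},
    {"dx": 0.001, "dy": 0, "dz": 0, "rx": 0, "ry": 0, "rz": 0, "fingers": 40},
    {"dx": 0.001, "dy": 0, "dz": 0, "rx": 0, "ry": 0, "rz": 0, "fingers": 40},
    {"dx": 0.001, "dy": 0, "dz": 0, "rx": 0, "ry": 0, "rz": 0, "fingers": 40},
    {"dx": 0, "dy": 0, "dz": 0, "rx": 0, "ry": 0, "rz": 0, "fingers": 40},
    {"dx": 0, "dy": 0, "dz": 0, "rx": 0, "ry": 0, "rz": 0, "fingers": 40},
    {"dx": 0, "dy": 0, "dz": 0, "rx": 0, "ry": 0, "rz": 0, "fingers": 40},
    {"dx": 0, "dy": 0, "dz": 0, "rx": 0, "ry": 0, "rz": 0, "fingers": 40}
  ]
}}

```text
clock: 6.05
eef_pos: [0.5198, 0.1537, 0.0494]
tool_rot: [0.0, 1.0, -0.011, -0.001]
wrist_force: [-8.2, -0.2, 5.3]
grip_width: 0.465
```

Request:
{"fn": "jog_arm", "kwargs": {
  "steps": [
    {"dx": 0.001, "dy": 0, "dz": 0, "rx": 0, "ry": 0, "rz": 0, "fingers": 40},
    {"dx": 0.001, "dy": 0, "dz": 0, "rx": 0, "ry": 0, "rz": 0, "fingers": 40},
    {"dx": 0.001, "dy": 0, "dz": 0, "rx": 0, "ry": 0, "rz": 0, "fingers": 40},
    {"dx": 0, "dy": 0, "dz": 0, "rx": 0, "ry": 0, "rz": 0, "fingers": 40},
    {"dx": 0, "dy": 0, "dz": 0, "rx": 0, "ry": 0, "rz": 0, "fingers": 40},
    {"dx": 0, "dy": 0, "dz": 0, "rx": 0, "ry": 0, "rz": 0, "fingers": 40},
    {"dx": 0, "dy": 0, "dz": 0, "rx": 0, "ry": 0, "rz": 0, "fingers": 40},
    {"dx": 0, "dy": 0, "dz": 0, "rx": 0, "ry": 0, "rz": 0, "fingers": 40},
    {"dx": 0, "dy": 0, "dz": 0, "rx": 0, "ry": 0, "rz": 0, "fingers": 40},
    {"dx": 0, "dy": 0, "dz": 0, "rx": 0, "ry": 0, "rz": 0, "fingers": 40}
  ]
}}

```text
clock: 6.88
eef_pos: [0.5229, 0.1536, 0.0494]
tool_rot: [0.0, 1.0, -0.011, -0.001]
wrist_force: [-8.0, 0.1, 4.7]
grip_width: 0.47
```

Request:
{"fn": "jog_arm", "kwargs": {
  "steps": [
    {"dx": 0.001, "dy": 0, "dz": 0, "rx": 0, "ry": 0, "rz": 0, "fingers": 40},
    {"dx": 0.001, "dy": 0, "dz": 0, "rx": 0, "ry": 0, "rz": 0, "fingers": 40},
    {"dx": 0, "dy": 0, "dz": 0, "rx": 0, "ry": 0, "rz": 0, "fingers": 40},
    {"dx": 0, "dy": 0, "dz": 0, "rx": 0, "ry": 0, "rz": 0, "fingers": 40},
    {"dx": 0, "dy": 0, "dz": 0, "rx": 0, "ry": 0, "rz": 0, "fingers": 40},
    {"dx": 0, "dy": 0, "dz": 0, "rx": 0, "ry": 0, "rz": 0, "fingers": 40},
    {"dx": 0, "dy": 0, "dz": 0, "rx": 0, "ry": 0, "rz": 0, "fingers": 40},
    {"dx": 0, "dy": 0, "dz": 0, "rx": 0, "ry": 0, "rz": 0, "fingers": 40},
    {"dx": 0, "dy": 0, "dz": 0, "rx": 0, "ry": 0, "rz": 0, "fingers": 40},
    {"dx": 0, "dy": 0, "dz": 0, "rx": 0, "ry": 0, "rz": 0, "fingers": 40}
  ]
}}

```text
clock: 7.72
eef_pos: [0.5242, 0.1536, 0.0493]
tool_rot: [0.0, 1.0, -0.011, -0.001]
wrist_force: [-12.2, -0.1, 7.4]
grip_width: 0.467
```

```bash
python3 - <<'E'
from h import *
a=snap('scene','s3.png')
cv2.imwrite('pics/c3.png',cv2.resize(a[270:350,280:390],(800,582),interpolation=cv2.INTER_CUBIC)[...,::-1])
q=(.592,.1018,1.55)
print([proj('scene',J(q,p)).round(1) for p in [(50,-60,52),(4,-60,75),(96,-60,75),(4,-55,75),(96,-55,75)]])
E
```

```text
[array([328.5, 311.3]), array([305.9, 297.9]), array([351.7, 309.1]), array([306.8, 296.1]), array([352.4, 307.1])]
```

View pics/c3.png

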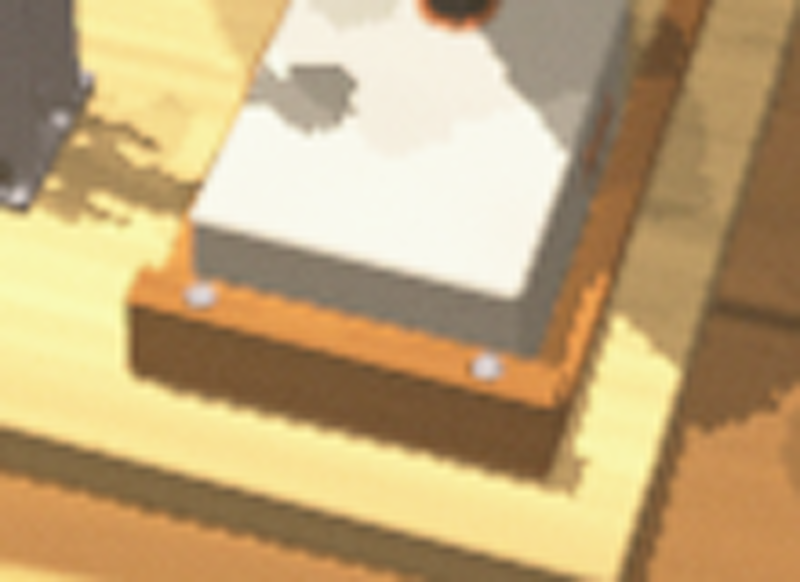

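The mould's front face now meets the stop's top surface in the picture, and the force is starting to rise. I'll press a little more to confirm.

Request:
{"fn": "jog_arm", "kwargs": {
  "steps": [
    {"dx": 0.001, "dy": 0, "dz": 0, "rx": 0, "ry": 0, "rz": 0, "fingers": 40},
    {"dx": 0.001, "dy": 0, "dz": 0, "rx": 0, "ry": 0, "rz": 0, "fingers": 40},
    {"dx": 0, "dy": 0, "dz": 0, "rx": 0, "ry": 0, "rz": 0, "fingers": 40},
    {"dx": 0, "dy": 0, "dz": 0, "rx": 0, "ry": 0, "rz": 0, "fingers": 40},
    {"dx": 0, "dy": 0, "dz": 0, "rx": 0, "ry": 0, "rz": 0, "fingers": 40},
    {"dx": 0, "dy": 0, "dz": 0, "rx": 0, "ry": 0, "rz": 0, "fingers": 40},
    {"dx": 0, "dy": 0, "dz": 0, "rx": 0, "ry": 0, "rz": 0, "fingers": 40},
    {"dx": 0, "dy": 0, "dz": 0, "rx": 0, "ry": 0, "rz": 0, "fingers": 40},
    {"dx": 0, "dy": 0, "dz": 0, "rx": 0, "ry": 0, "rz": 0, "fingers": 40},
    {"dx": 0, "dy": 0, "dz": 0, "rx": 0, "ry": 0, "rz": 0, "fingers": 40}
  ]
}}

```text
clock: 8.6
eef_pos: [0.5243, 0.1536, 0.0491]
tool_rot: [0.001, 1.0, -0.011, -0.003]
wrist_force: [-26.7, -0.7, 19.0]
grip_width: 0.467
```

Mould is home: TCP stopped at x=0.524 while the force went from 8 to 27 N. Now backing off and rising.

Request:
{"fn": "jog_arm", "kwargs": {
  "steps": [
    {"dx": -0.01, "dy": 0, "dz": 0, "rx": 0, "ry": 0, "rz": 0, "fingers": 40},
    {"dx": -0.03, "dy": 0, "dz": 0, "rx": 0, "ry": 0, "rz": 0, "fingers": 40},
    {"dx": -0.03, "dy": 0, "dz": 0, "rx": 0, "ry": 0, "rz": 0, "fingers": 40},
    {"dx": 0, "dy": 0, "dz": -0.035, "rx": 0, "ry": 0, "rz": 0, "fingers": 40},
    {"dx": 0, "dy": 0, "dz": -0.035, "rx": 0, "ry": 0, "rz": 0, "fingers": 30},
    {"dx": 0, "dy": 0, "dz": -0.035, "rx": 0, "ry": 0, "rz": 0, "fingers": 20},
    {"dx": 0, "dy": 0, "dz": -0.035, "rx": 0, "ry": 0, "rz": 0, "fingers": 10},
    {"dx": 0, "dy": 0.02, "dz": -0.01, "rx": 0, "ry": 0, "rz": 0, "fingers": 10},
    {"dx": 0, "dy": 0.04, "dz": 0, "rx": 0, "ry": 0, "rz": 0, "fingers": 10},
    {"dx": 0, "dy": 0.04, "dz": 0, "rx": 0, "ry": 0, "rz": 0, "fingers": 10}
  ]
}}

```text
clock: 9.43
eef_pos: [0.4556, 0.0546, 0.2006]
tool_rot: [-0.0, 1.0, -0.01, 0.001]
wrist_force: [2.1, -0.4, 0.0]
grip_width: 0.114
```

Request:
{"fn": "jog_arm", "kwargs": {
  "steps": [
    {"dx": 0, "dy": 0.04, "dz": 0, "rx": 0, "ry": 0, "rz": 0, "fingers": 10},
    {"dx": 0, "dy": 0.04, "dz": 0, "rx": 0, "ry": 0, "rz": 0, "fingers": 10},
    {"dx": 0, "dy": 0.04, "dz": 0, "rx": 0, "ry": 0, "rz": 0, "fingers": 10},
    {"dx": 0, "dy": 0.04, "dz": 0, "rx": 0, "ry": 0, "rz": 0, "fingers": 10},
    {"dx": 0, "dy": 0.04, "dz": 0, "rx": 0, "ry": 0, "rz": 0, "fingers": 10},
    {"dx": 0, "dy": 0.03, "dz": 0, "rx": 0, "ry": 0, "rz": 0, "fingers": 10},
    {"dx": 0, "dy": 0, "dz": 0, "rx": 0, "ry": 0, "rz": -0.019, "fingers": 10},
    {"dx": 0, "dy": 0, "dz": 0, "rx": 0, "ry": 0, "rz": -0.019, "fingers": 10},
    {"dx": 0, "dy": 0, "dz": 0, "rx": 0, "ry": 0, "rz": -0.019, "fingers": 10},
    {"dx": 0, "dy": 0, "dz": 0, "rx": 0, "ry": 0, "rz": -0.019, "fingers": 10}
  ]
}}

```text
clock: 10.27
eef_pos: [0.45, -0.1752, 0.1996]
tool_rot: [0.0, 0.974, 0.228, 0.0]
wrist_force: [-0.8, 0.1, -0.1]
grip_width: 0.118
```

Request:
{"fn": "jog_arm", "kwargs": {
  "steps": [
    {"dx": 0, "dy": 0, "dz": 0, "rx": 0, "ry": 0, "rz": -0.0193, "fingers": 10},
    {"dx": 0, "dy": 0, "dz": 0, "rx": 0, "ry": 0, "rz": -0.0193, "fingers": 10},
    {"dx": 0, "dy": 0, "dz": 0, "rx": 0, "ry": 0, "rz": -0.0193, "fingers": 10},
    {"dx": 0, "dy": 0, "dz": 0, "rx": 0, "ry": 0, "rz": -0.0193, "fingers": 10},
    {"dx": 0, "dy": 0, "dz": 0, "rx": 0, "ry": 0, "rz": -0.0193, "fingers": 10},
    {"dx": 0, "dy": 0, "dz": 0, "rx": 0, "ry": 0, "rz": -0.0193, "fingers": 10},
    {"dx": 0, "dy": 0, "dz": 0, "rx": 0, "ry": 0, "rz": -0.0193, "fingers": 10},
    {"dx": 0, "dy": 0, "dz": 0, "rx": 0, "ry": 0, "rz": -0.0193, "fingers": 10},
    {"dx": 0, "dy": 0, "dz": 0, "rx": 0, "ry": 0, "rz": -0.0193, "fingers": 10},
    {"dx": 0, "dy": 0, "dz": 0, "rx": 0, "ry": 0, "rz": 0, "fingers": 10}
  ]
}}

```text
clock: 11.1
eef_pos: [0.45, -0.1751, 0.1995]
tool_rot: [0.0, 0.714, 0.701, 0.0]
wrist_force: [0.1, 0.5, 0.7]
grip_width: 0.113
```

```bash
python3 - <<'E'
from h import *
a=snap('scene','s4.png');b=snap('top','t4.png')
o=np.hstack([cv2.resize(a[150:370,180:440],(473,400)),cv2.resize(b[140:340,230:460],(326,283))[:400] if 0 else cv2.resize(b[140:340,250:413],(326,400))])
cv2.imwrite('pics/c4.png',o[...,::-1])
ob=robot.get_obs();print(ob['eef_pos'],ob['tool_rot'])
for c in ['scene','top']:
    for d in robot.look_for(c,'clamp_handle')[:2]:
        w=cw(c,d['xyz']);print(c,round(d['conf'],2),w.round(3),proj(c,w).round())
E
```

```text
[ 0.44995699 -0.17507625  0.19946866] [1.11850871e-04 7.17452448e-01 6.96607470e-01 7.33961019e-05]
scene 0.95 [ 0.599 -0.04   0.171] [243. 230.]
scene 0.39 [0.755 0.096 0.029] [285. 354.]
top 0.91 [ 0.587 -0.04   0.174] [405. 209.]
top 0.34 [0.739 0.096 0.024] [326. 155.]
```

View pics/c4.png

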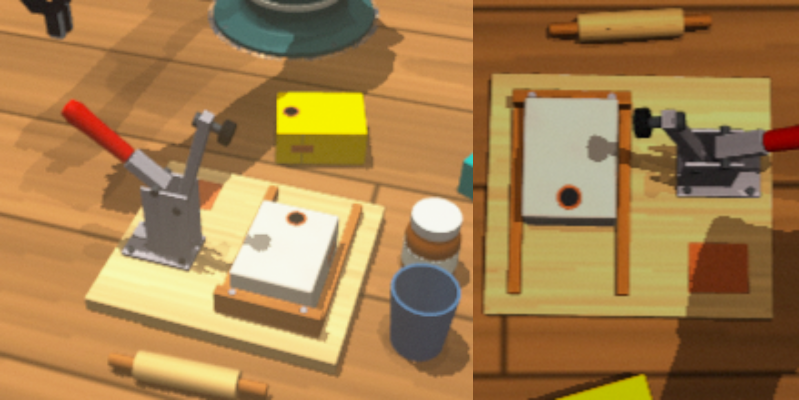

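Mould sits flush at the stop in both views, clamp still open, handle tip at scene px ~(222,211) as modelled. Moving behind the handle.

Request:
{"fn": "jog_arm", "kwargs": {
  "steps": [
    {"dx": 0, "dy": 0.034, "dz": 0, "rx": 0, "ry": 0, "rz": 0, "fingers": 10},
    {"dx": 0, "dy": 0.034, "dz": 0, "rx": 0, "ry": 0, "rz": 0, "fingers": 10},
    {"dx": 0, "dy": 0.034, "dz": 0, "rx": 0, "ry": 0, "rz": 0, "fingers": 10},
    {"dx": 0, "dy": 0.034, "dz": 0, "rx": 0, "ry": 0, "rz": 0, "fingers": 10},
    {"dx": 0, "dy": 0, "dz": 0.02, "rx": 0, "ry": 0, "rz": 0, "fingers": 10},
    {"dx": 0.012, "dy": 0, "dz": 0, "rx": 0, "ry": 0, "rz": 0, "fingers": 10},
    {"dx": 0.012, "dy": 0, "dz": 0, "rx": 0, "ry": 0, "rz": 0, "fingers": 10},
    {"dx": 0.012, "dy": 0, "dz": 0, "rx": 0, "ry": 0, "rz": 0, "fingers": 10},
    {"dx": 0, "dy": 0, "dz": 0, "rx": 0, "ry": 0, "rz": 0, "fingers": 10},
    {"dx": 0, "dy": 0, "dz": 0, "rx": 0, "ry": 0, "rz": 0, "fingers": 10}
  ]
}}

```text
clock: 12.13
eef_pos: [0.5869, -0.1412, 0.1804]
tool_rot: [0.001, 0.715, 0.699, 0.0]
wrist_force: [-0.1, 0.5, 0.1]
grip_width: 0.119
```

```bash
python3 - <<'E'
from h import *
a=snap('scene','s5.png')
cv2.imwrite('pics/c5.png',cv2.resize(a[120:320,160:400],(720,600),interpolation=cv2.INTER_CUBIC)[...,::-1])
E
```

```text
(no output)
```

View pics/c5.png

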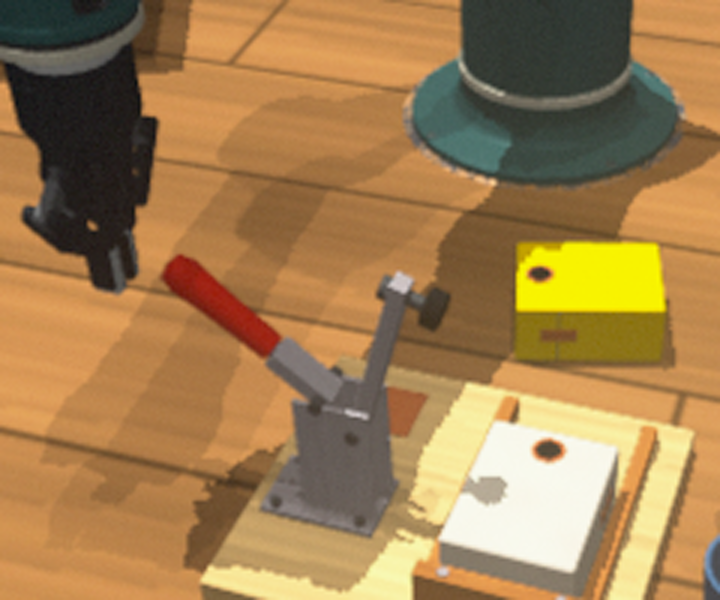

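Request:
{"fn": "jog_arm", "kwargs": {
  "steps": [
    {"dx": 0.008, "dy": 0, "dz": 0, "rx": 0, "ry": 0, "rz": 0, "fingers": 10},
    {"dx": 0.008, "dy": 0, "dz": 0, "rx": 0, "ry": 0, "rz": 0, "fingers": 10},
    {"dx": 0.008, "dy": 0, "dz": 0, "rx": 0, "ry": 0, "rz": 0, "fingers": 10},
    {"dx": 0.0055, "dy": 0, "dz": -0.005, "rx": 0, "ry": 0, "rz": 0, "fingers": 10},
    {"dx": 0.0055, "dy": 0, "dz": -0.005, "rx": 0, "ry": 0, "rz": 0, "fingers": 10},
    {"dx": 0.0055, "dy": 0, "dz": -0.005, "rx": 0, "ry": 0, "rz": 0, "fingers": 10},
    {"dx": 0.0055, "dy": 0, "dz": -0.005, "rx": 0, "ry": 0, "rz": 0, "fingers": 10},
    {"dx": 0.0055, "dy": 0, "dz": -0.005, "rx": 0, "ry": 0, "rz": 0, "fingers": 10},
    {"dx": 0, "dy": 0, "dz": 0, "rx": 0, "ry": 0, "rz": 0, "fingers": 10},
    {"dx": 0, "dy": 0, "dz": 0, "rx": 0, "ry": 0, "rz": 0, "fingers": 10}
  ]
}}

```text
clock: 13.02
eef_pos: [0.5885, -0.0911, 0.2051]
tool_rot: [0.001, 0.716, 0.698, 0.0]
wrist_force: [2.7, -6.0, -0.4]
grip_width: 0.113
```

```bash
python3 - <<'E'
from h import *
a=snap('scene','s6.png')
cv2.imwrite('pics/c6.png',cv2.resize(a[120:320,160:400],(720,600),interpolation=cv2.INTER_CUBIC)[...,::-1])
E
```

```text
(no output)
```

View pics/c6.png

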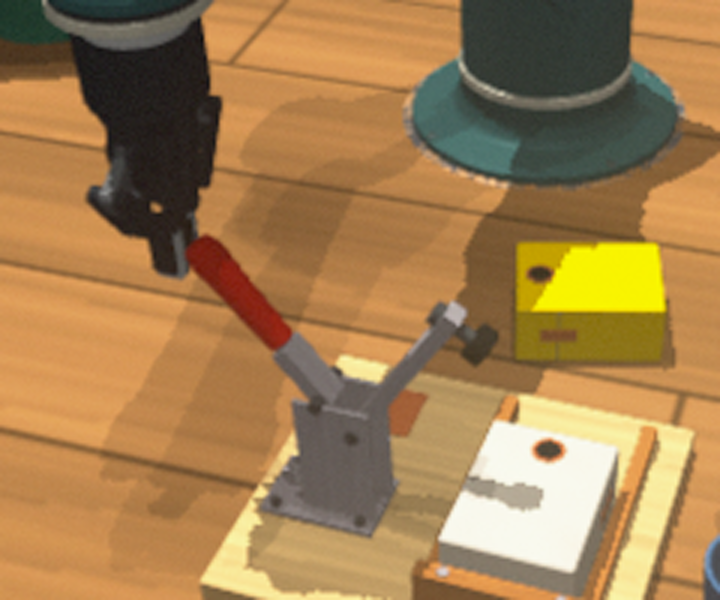

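The finger pushes the grip's end at crop (190,250) with about 6 N, and the arm is coming down. I'll keep following the arc.

Request:
{"fn": "jog_arm", "kwargs": {
  "steps": [
    {"dx": 0.006, "dy": 0, "dz": -0.0035, "rx": 0, "ry": 0, "rz": 0, "fingers": 10},
    {"dx": 0.006, "dy": 0, "dz": -0.0035, "rx": 0, "ry": 0, "rz": 0, "fingers": 10},
    {"dx": 0.006, "dy": 0, "dz": -0.0035, "rx": 0, "ry": 0, "rz": 0, "fingers": 10},
    {"dx": 0.006, "dy": 0, "dz": -0.0035, "rx": 0, "ry": 0, "rz": 0, "fingers": 10},
    {"dx": 0.006, "dy": 0, "dz": -0.0035, "rx": 0, "ry": 0, "rz": 0, "fingers": 10},
    {"dx": 0.006, "dy": 0, "dz": -0.003, "rx": 0, "ry": 0, "rz": 0, "fingers": 10},
    {"dx": 0.006, "dy": 0, "dz": -0.002, "rx": 0, "ry": 0, "rz": 0, "fingers": 10},
    {"dx": 0.005, "dy": 0, "dz": -0.002, "rx": 0, "ry": 0, "rz": 0, "fingers": 10},
    {"dx": 0, "dy": 0, "dz": 0, "rx": 0, "ry": 0, "rz": 0, "fingers": 10},
    {"dx": 0, "dy": 0, "dz": 0, "rx": 0, "ry": 0, "rz": 0, "fingers": 10}
  ]
}}

```text
clock: 13.9
eef_pos: [0.589, -0.0433, 0.2286]
tool_rot: [-0.0, 0.716, 0.699, -0.0]
wrist_force: [-0.9, -0.9, 0.3]
grip_width: 0.118
```

```bash
python3 - <<'E'
from h import *
a=snap('scene','s7.png')
cv2.imwrite('pics/c7.png',cv2.resize(a[120:320,160:400],(720,600),interpolation=cv2.INTER_CUBIC)[...,::-1])
E
```

```text
(no output)
```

View pics/c7.png

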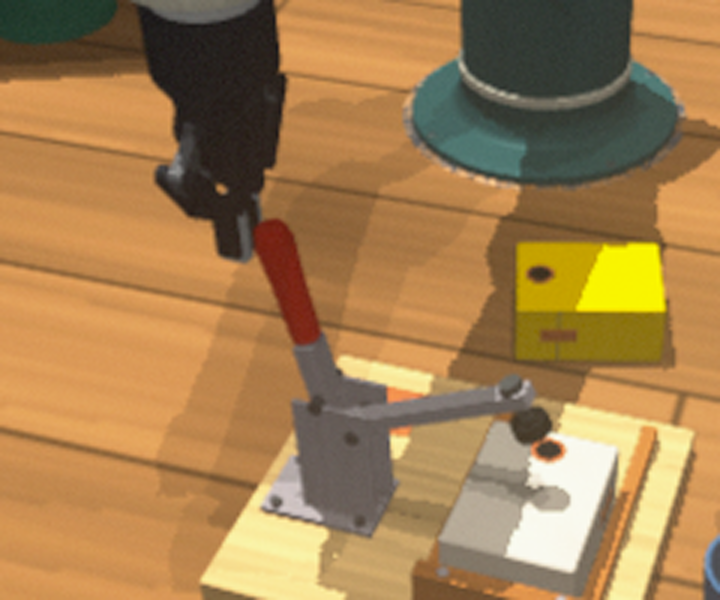

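The handle is near the dead point and the force has dropped to about 1 N. I'll push past it.

Request:
{"fn": "jog_arm", "kwargs": {
  "steps": [
    {"dx": 0.005, "dy": 0, "dz": -0.001, "rx": 0, "ry": 0, "rz": 0, "fingers": 10},
    {"dx": 0.005, "dy": 0, "dz": -0.001, "rx": 0, "ry": 0, "rz": 0, "fingers": 10},
    {"dx": 0.005, "dy": 0, "dz": -0.001, "rx": 0, "ry": 0, "rz": 0, "fingers": 10},
    {"dx": 0.005, "dy": 0, "dz": -0.001, "rx": 0, "ry": 0, "rz": 0, "fingers": 10},
    {"dx": 0.004, "dy": 0, "dz": 0, "rx": 0, "ry": 0, "rz": 0, "fingers": 10},
    {"dx": 0, "dy": 0, "dz": 0, "rx": 0, "ry": 0, "rz": 0, "fingers": 10},
    {"dx": 0, "dy": 0, "dz": 0, "rx": 0, "ry": 0, "rz": 0, "fingers": 10},
    {"dx": 0, "dy": 0, "dz": 0, "rx": 0, "ry": 0, "rz": 0, "fingers": 10},
    {"dx": 0, "dy": 0, "dz": 0, "rx": 0, "ry": 0, "rz": 0, "fingers": 10},
    {"dx": 0, "dy": 0, "dz": 0, "rx": 0, "ry": 0, "rz": 0, "fingers": 10}
  ]
}}

```text
clock: 14.78
eef_pos: [0.5898, -0.0201, 0.2327]
tool_rot: [-0.0, 0.716, 0.698, -0.0]
wrist_force: [-0.6, 0.4, -0.2]
grip_width: 0.116
```

```bash
python3 - <<'E'
from h import *
a=snap('scene','s8.png')
cv2.imwrite('pics/c8.png',cv2.resize(a[120:320,160:400],(720,600),interpolation=cv2.INTER_CUBIC)[...,::-1])
E
```

```text
(no output)
```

View pics/c8.png

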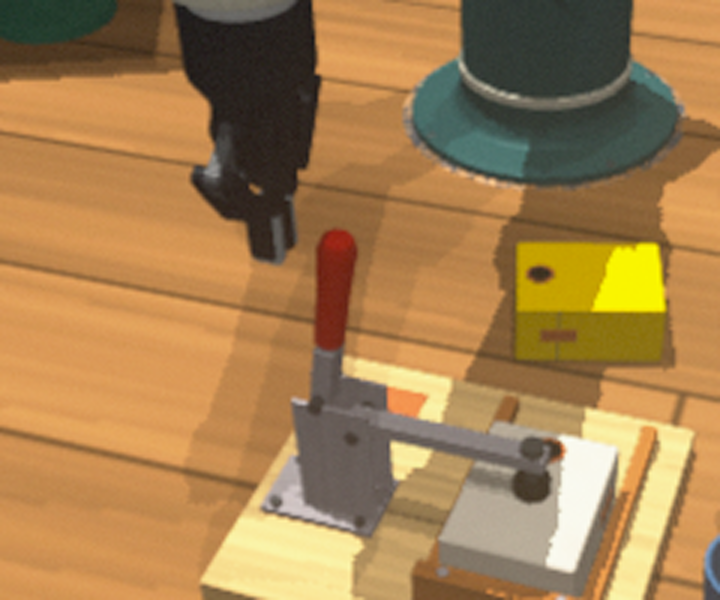

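The handle snapped away from the finger (red grip at crop (337,240), leaning to +x), the arm is level and the pad is on the mould. Retreating and checking.

Request:
{"fn": "jog_arm", "kwargs": {
  "steps": [
    {"dx": -0.02, "dy": 0, "dz": 0, "rx": 0, "ry": 0, "rz": 0, "fingers": 10},
    {"dx": -0.03, "dy": 0, "dz": 0, "rx": 0, "ry": 0, "rz": 0, "fingers": 10},
    {"dx": -0.03, "dy": 0, "dz": 0, "rx": 0, "ry": 0, "rz": 0, "fingers": 10},
    {"dx": -0.03, "dy": 0, "dz": 0, "rx": 0, "ry": 0, "rz": 0, "fingers": 10},
    {"dx": -0.03, "dy": 0, "dz": -0.01, "rx": 0, "ry": 0, "rz": 0, "fingers": 10},
    {"dx": -0.03, "dy": 0, "dz": -0.02, "rx": 0, "ry": 0, "rz": 0, "fingers": 10},
    {"dx": -0.02, "dy": 0, "dz": -0.02, "rx": 0, "ry": 0, "rz": 0, "fingers": 10},
    {"dx": 0, "dy": 0, "dz": 0, "rx": 0, "ry": 0, "rz": 0, "fingers": 10},
    {"dx": 0, "dy": 0, "dz": 0, "rx": 0, "ry": 0, "rz": 0, "fingers": 10},
    {"dx": 0, "dy": 0, "dz": 0, "rx": 0, "ry": 0, "rz": 0, "fingers": 10}
  ]
}}

```text
clock: 15.67
eef_pos: [0.585, -0.2089, 0.2823]
tool_rot: [-0.0, 0.716, 0.699, 0.0]
wrist_force: [0.4, 0.8, 0.1]
grip_width: 0.113
```

```bash
python3 - <<'E'
from h import *
a=snap('scene','s9.png');b=snap('top','t9.png')
o=np.hstack([cv2.resize(a[180:380,200:440],(480,400)),cv2.resize(b[130:330,220:380],(320,400))])
cv2.imwrite('pics/c9.png',o[...,::-1])
q=(.592,.1018,1.55)
for th in (.75,.9,1.05): print(th,proj('scene',J(q,(-95-120*np.sin(.9-th),0,125+120*np.cos(.9-th)))).round(1))
print('pad exp',proj('scene',J(q,(50,0,75))).round(1))
for c in ['scene','top']:
  for n in ['mould','cup','jar','roller','pad']:
    for d in robot.look_for(c,n)[:3]:
        w=cw(c,d['xyz']);print(c,n,round(d['conf'],2),w.round(3))
print(robot.get_obs()['wrist_force'])
E
```

```text
0.75 [255.  199.2]
0.9 [263.8 200.4]
1.05 [272.9 202.7]
pad exp [337.5 281.9]
scene mould 0.84 [0.618 0.164 0.075]
scene mould 0.78 [0.357 0.135 0.051]
scene mould 0.61 [0.371 0.385 0.057]
scene cup 0.75 [0.64  0.305 0.058]
scene jar 0.94 [0.531 0.304 0.074]
scene roller 0.86 [0.758 0.095 0.025]
scene pad 0.59 [0.597 0.113 0.11 ]
top mould 0.78 [0.583 0.155 0.075]
top mould 0.58 [0.337 0.384 0.059]
top mould 0.55 [0.328 0.129 0.055]
top cup 0.83 [0.634 0.314 0.044]
top jar 0.59 [0.504 0.3   0.089]
top jar 0.59 [0.739 0.095 0.026]
top roller 0.84 [0.742 0.095 0.022]
top roller 0.16 [0.583 0.158 0.074]
top pad 0.53 [0.635 0.313 0.041]
[ 0.31505775  0.00871083 -0.58370059]
```

View pics/c9.png

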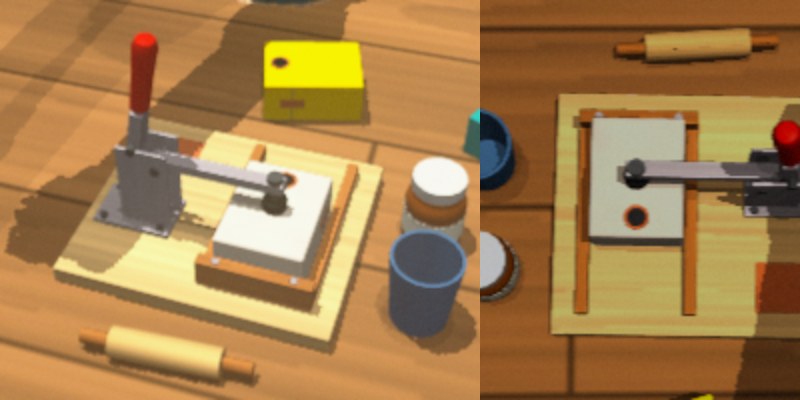

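```bash
python3 - <<'E'
from h import *
q=(.592,.1018,1.55);c,s=np.cos(q[2]),np.sin(q[2])
b=cv2.imread('pics/t9.png')
cv2.imwrite('pics/c10.png',cv2.resize(b[170:270,260:340],(480,600),interpolation=cv2.INTER_CUBIC))
for y in (-60,-55): print(y,[((proj('top',J(q,(x,y,75)))-[260,170])*6).round() for x in (4,96)], 'bot',y+120,[((proj('top',J(q,(x,y+120,75)))-[260,170])*6).round() for x in (4,96)])
E
```

```text
-60 [array([373., 113.]), array([ 91., 109.])] bot 60 [array([368., 475.]), array([ 82., 471.])]
-55 [array([372., 128.]), array([ 91., 124.])] bot 65 [array([368., 491.]), array([ 81., 487.])]
```

View pics/c10.png

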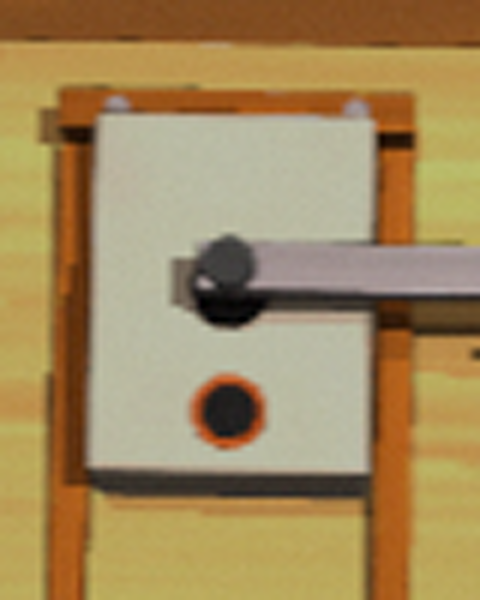

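The mould's edges (rows about 113 and 470) match the home prediction of 111 and 473, within 1 mm. I'm handing in.

```bash
python3 -c "
from h import *
print(robot.job_done())"
```

```text
the job is handed in; nothing more can be done
None
```

The mould is home against the stop and the clamp is locked on it. I handed the job in at about 16 s of the 51 s allowed.

- **Mould:** I pushed the white mould along the channel with two spread fingers. It stopped moving while the push force rose from 8 to 27 N. In the top view its edges lie within about 1 mm of the predicted home position.
- **Clamp:** I backed off, then pushed the red handle's end over from its -x side, using about 6 N at mid-swing. It snapped away from the fingers past the dead point. The grip's end then projected where 1.05 rad predicts, with the arm level and the pad on the middle of the mould.
- **Other checks:** Cup, jar and roller were detected within a few mm of where they started. The robot is clear, and the wrist force reads about 0.

**Checks that disagreed:**
- The pad detector gave wrong positions in the final views, so I judged the pad by eye and projection.
- My scene-view fit of the jig corners was off by up to 3 px, so I relied mainly on the top view.

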